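Move a row of sample tubes to the next rack in the same order

ROBOT

A 6-joint arm with a two-finger parallel gripper is mounted at the origin on a cart in front of the work surface, level with it; the furniture and walls round the work are solid. World frame = base frame: x ahead of the robot, y to its left, z up, the work surface at z = 0. Lengths are in mm, angles in rad, forces in N, time in s.
With the tool pointing down it reaches from about 350 to 975 mm from the base axis. Payload 7.1 kg.
Tool frame: the origin (TCP) lies at the very end of the fingers, on their centre line; the grasp point (between the pads) lies tcp_to_grasp behind it (tcp_to_grasp is the distance from the TCP to the grasp point, in mm); z points along the fingers, x is the direction in which the jaws open and shut, and the axes are right-handed (so a half turn about z gives the same grasp; the last joint's range is limited). The gripper opens to 88 mm and grips with 3 to 60 N. Pads are 20 mm wide; open, the fingers measure 115 mm over their backs; the gripper's body (75 mm by 178 mm) begins 61 mm behind the grasp point.
Start: joints at [1.149, 0.423, 1.63, -0, 1.089, -0.019], TCP at [244.965, 574.976, 222.675] pointing down, gripper open.
Joint ranges: [-3, 3], [-0.9, 2.11], [0.09, 2.58], [-1.31, 4.45], [0.11, 2.69], [-2.54, 2.54]. Speed limits (rad/s): [2.39, 2.39, 3.01, 3.14, 3.14, 3.14].

INTERFACE

Orientations are given as a rotation vector (axis times angle).
In Python, from workcell import get_obs, get_image, close_job, recognise, mark_of, tcp_to_grasp gives the robot as it stands. The module is installed in compiled form; this text tells all that it offers.
- The arm moves only by the tool move_arm, never from a script. Its argument "motion" is a list of rows, each a list of 7 numbers: the shift along the world's x, y, z in mm, then the turn, a rotation vector about the world's x, y, z in rad, then the finger opening in mm, from 0 to 87.8. A call has 1 to 5 rows; each row is the pose to reach, as a shift and turn from the pose commanded when the call began; what a row does not reach only later rows make up. A row lasts 1/12 s, in which the tool goes at most 41.7 mm and 7.16 degrees, less where a joint would pass 70% of its speed; a pose out of reach is approached as far as the arm can. A call with a gripper value outside its range is refused whole. The fingers move at their own pace and stop on an object; the grip force is fixed at half the most. Time passes only in rows, so rows that repeat a pose let the fingers close. It gives the time, the measured TCP pose, the force and the opening at its end, in the units of the state.
- get_obs(): the state, without advancing time (a new reading comes with each control period).
- get_image(name): name is "side" or "top" or "wrist"; returns a dict with "color" (384x512x3 uint8, red, green, blue), "mtx" (3x3 intrinsics, pixels), "camera_from_world" (4x4, takes a point from world to camera coordinates). Camera axes: x right, y up, looking along -z (the intrinsics and any distortion apply to the point x, -y, -z); pixel columns grow to the right and rows downward; lengths in mm; the calibration is good to about 2 mm. A picture is of the moment at which its call begins. There is no depth.
- close_job(): hands the job in, once; it reports no verdict.
Trained networks look in a picture, given as the dict that the camera call returned (one of the last four; its "shot" number tells which), for a name from the list of things; names that differ only in an ending like _2 or _b are one class to them, and where a whole thing is asked for, a point or a joint stands for the part that bears it (a point fixed in the world has none). Each returns a list of dicts, best first, with "p" (0 to 1); they miss things now and then, are a little off and sometimes report something else, mostly with a low value. They report only what shows in the picture. A call takes as long as a camera call.
- recognise(picture, label): "bbox" ([centre column, centre row, width, height] in pixels, round what is visible of it).
- mark_of(picture, label): "location" ([row, column] in pixels: a listed point, or the origin of a listed thing).
The state is a dict: "t": time; "qpos": joint angles; "qvel": joint speeds; "joint_torque": joint torques, N m; "ee_pos": TCP position; "orientation": TCP orientation; "ft_force": force on the tool from outside, world axes, zero at the start; "moment": the same for the moment, N m; "width": finger opening in mm.
Only numpy, scipy, OpenCV 4.12 (cv2) and the standard library are available. Lean on these libraries where they do the work, as an engineer would, in place of code of your own. Each camera call takes 0.05 s, during which the arm holds its last target. There are 200 camera calls.

TASK

Move the three capped tubes from the grey rack into the black rack, keeping their order counted from the red ends: the tube next to the red block of the grey rack goes into the cup next to the red block of the black rack, the middle one into the middle cup, and the last into the far cup. Mind the steel post beside the arm, keep the tubes upright on the way, and leave each one seated in its cup, released and at rest.

Things in the scene. Friction and masses are not known exactly. Their poses are not given: they have to be found in the camera images.
- black_rack: Black rack, empty, fixed. Plate 216 x 70 x 8 mm with three cups in a row on its x axis, at x = -62, 0, +62 mm (y = 0). Cup rims are 66 mm above the bench; a funnel, 47 mm wide inside at the rim, narrows over 16 mm to a 30 mm bore; floor 12 mm above the bench. Origin: centre of the underside, z up. Its red end may be at +x or -x.
- red_end_black_rack: Red block 12 x 44 x 34 mm, marks the red end of the black rack (a white block marks the other). Fixed, 100 mm from the rack's centre along its x axis, on the + or - side. Origin: centre of its underside, 8 mm above the bench. Its axes do not tell the side; go by where it stands.
- red_end_grey_rack: Red block 12 x 44 x 34 mm, marks the red end of the grey rack, which is fixed, has the same shape as the black one and holds the tubes: cup axes 38, 100 and 162 mm from this block along the row. A white block marks the other end. Origin: centre of its underside, 8 mm above the bench.
- riser_post: Fixed upright square steel post, 30 mm thick and 1 m tall, on a foot plate at the robot's right, close to the base, between the arm's starting pose and the racks: the arm must fold or rise to pass it, not sweep through it. Origin: on the bench at its foot (the post's axis 5 mm nearer, in x).
- blue_tube_center (a point): Clear tube, blue cap, 118 mm tall, 0.04 kg, in the grey rack. Point: on its axis, 59 mm above its tip (71 mm above the bench when seated in either rack); z to the cap, x along the row at the start. Body 28 mm thick, tip conical; fast cap, 32 mm thick, 46 to 59 mm above the point. Hold it by the cap or just under it, fingers closing across the row. Raised 60 mm it is clear of the cup.
- orange_tube_center (a point): Clear tube, orange cap, 118 mm tall, 0.04 kg, in the grey rack. Point: on its axis, 59 mm above its tip (71 mm above the bench when seated in either rack); z to the cap, x along the row at the start. Body 28 mm thick, tip conical; fast cap, 32 mm thick, 46 to 59 mm above the point. Hold it by the cap or just under it, fingers closing across the row. Raised 60 mm it is clear of the cup.
- green_tube_center (a point): Clear tube, green cap, 118 mm tall, 0.04 kg, in the grey rack. Point: on its axis, 59 mm above its tip (71 mm above the bench when seated in either rack); z to the cap, x along the row at the start. Body 28 mm thick, tip conical; fast cap, 32 mm thick, 46 to 59 mm above the point. Hold it by the cap or just under it, fingers closing across the row. Raised 60 mm it is clear of the cup.
- blue_tag: Blue tag, 30 x 10 x 6 mm, fixed on the grey rack's plate, 30 mm beside the axis of the cup where the blue-capped tube starts (same place along the row): it still shows later where that tube came from. Origin: centre of its underside, 8 mm above the bench.
- orange_tag: Orange tag, 30 x 10 x 6 mm, fixed on the grey rack's plate, 30 mm beside the axis of the cup where the orange-capped tube starts (same place along the row): it still shows later where that tube came from. Origin: centre of its underside, 8 mm above the bench.
- green_tag: Green tag, 30 x 10 x 6 mm, fixed on the grey rack's plate, 30 mm beside the axis of the cup where the green-capped tube starts (same place along the row): it still shows later where that tube came from. Origin: centre of its underside, 8 mm above the bench.

How it is judged:
By the outcome, as a careful person would: the job done as asked, in the order asked, and still so for the second after the job is handed in, with the robot touching nothing.
It also fails if it takes over 110 s, if anything falls off the work surface, if the arm or the gripper's body presses on something with over 40 N, if the wrist force passes 120 N, or if a joint passes its speed limit or range.

## Working session

There is one attempt and no reset: what is moved stays moved. The work goes in short steps, Python scripts to look and compute and a tool call to move; the robot and the scene stay as the last step left them, time stands still between calls to the robot, and variables do not carry over. Pictures are saved under pics/ and viewed, about 12 in all and at most 16, crops included, and the job is handed in when it is done.

Besides the shell and the picture viewer there is one more tool, called after ">>>" by a JSON object that holds its "method" and its "body". move_arm: Moves the arm, as the interface text tells. Its arguments: {"type":"object","properties":{"motion":{"type":"array"}},"required":["motion"]}

```bash
mkdir -p pics
cat > h.py <<'E'
import numpy as np, cv2
from workcell import *
def shot(n,f=None):
    im=get_image(n)
    if f: cv2.imwrite('pics/'+f,im['color'][:,:,::-1])
    return im
def ray(im,rc):
    K=np.array(im['mtx']);T=np.array(im['camera_from_world'])
    r,c=rc; d=np.linalg.inv(K)@[c,r,1]; d=T[:3,:3].T@(d*[1,-1,-1]); o=-T[:3,:3].T@T[:3,3]
    return o,d/np.linalg.norm(d)
def atz(im,rc,z):
    o,d=ray(im,rc); return o+d*(z-o[2])/d[2]
def tri(rs):
    A=np.zeros((3,3));b=np.zeros(3)
    for o,d in rs:
        P=np.eye(3)-np.outer(d,d);A+=P;b+=P@o
    x=np.linalg.solve(A,b); return x,[np.linalg.norm((np.eye(3)-np.outer(d,d))@(x-o)) for o,d in rs]
N=dict(black_rack=0,red_end_black_rack=8,red_end_grey_rack=8,riser_post=0,blue_tube_center=71,orange_tube_center=71,green_tube_center=71,blue_tag=8,orange_tag=8,green_tag=8)
def project(im,p):
    T=np.array(im['camera_from_world']);q=T[:3,:3]@p+T[:3,3]; q=np.array(im['mtx'])@(q*[1,-1,-1]);return q[:2]/q[2]
E
python3 - <<'E'
from h import *
np.set_printoptions(precision=1,suppress=True)
o=get_obs();print({k:o[k] for k in('t','ee_pos','orientation','width','ft_force')},tcp_to_grasp)
S={n:shot(n,n+'0.png') for n in('top','side','wrist')}
cv2.imwrite('pics/ts0.png',cv2.resize(np.hstack([S[n]['color'][:,:,::-1] for n in('top','side')]),(800,300),interpolation=cv2.INTER_AREA))
for n,im in S.items(): print(n,ray(im,(192,256)))
for k,z in N.items():
    rs=[]
    for n,im in S.items():
        m=mark_of(im,k)
        for x in m[:2]: print(k,n,round(x['p'],2),x['location'],atz(im,x['location'],z))
        if m and m[0]['p']>.4: rs.append(ray(im,m[0]['location']))
    if len(rs)>1: print('   TRI',*tri(rs))
E
```

```text
{'t': 0.0, 'ee_pos': array([244.8, 574.5, 221.9]), 'orientation': array([ 2.6,  1.7, -0. ]), 'width': 87.77976362521945, 'ft_force': array([-0.4, -1.1,  0.2])} 18.700000000000003
top (array([ 295.6,   56.6, 1106.9]), array([ 0.2,  0. , -1. ]))
side (array([-107.3, 1122.2,  524.6]), array([ 0.4, -0.8, -0.3]))
wrist (array([182.2, 602.1, 383.4]), array([ 0.2, -0.1, -1. ]))
black_rack top 0.79 [151.9, 227.8] [607.2 155.3   0. ]
black_rack side 0.97 [230.4, 191.0] [609.1 162.4   0. ]
black_rack side 0.38 [238.1, 220.9] [511.7 164.1   0. ]
   TRI [610.3 156.8  -3.1] [np.float64(2.4782842760506254), np.float64(2.4782842760506587)]
red_end_black_rack top 0.67 [194.4, 166.2] [478.7 328.3   8. ]
red_end_black_rack side 0.54 [236.5, 222.0] [505.1 168.9   8. ]
   TRI [446.5 299.8  79.4] [np.float64(22.284378258727166), np.float64(22.284378258727212)]
red_end_grey_rack top 0.56 [225.1, 152.8] [390.8 362.    8. ]
red_end_grey_rack side 0.64 [281.7, 218.3] [387.3 369.8   8. ]
red_end_grey_rack wrist 0.61 [317.4, 156.2] [384.2 366.4   8. ]
   TRI [390.1 363.1   2.8] [np.float64(1.2013222422699847),
[... 666 characters left out ...]
91669550781), np.float64(1.2132991669550461)]
blue_tag top 0.61 [173.4, 166.1] [540.2 331.6   8. ]
blue_tag side 0.52 [262.1, 169.2] [534.9 350.3   8. ]
   TRI [544.5 335.4  -2. ] [np.float64(2.3605952842866755), np.float64(2.360595284286743)]
orange_tag top 0.52 [214.8, 158.7] [420.1 346.8   8. ]
orange_tag wrist 0.66 [343.1, 147.7] [416.6 335.9   8. ]
   TRI [415.7 342.7  15.9] [np.float64(3.9467432997779497), np.float64(3.946743299777848)]
green_tag top 0.52 [194.5, 165.3] [478.4 330.9   8. ]
green_tag side 0.66 [235.5, 219.7] [513.7 166.6   8. ]
green_tag side 0.4 [265.1, 192.9] [478.6 335.2   8. ]
   TRI [448.1 302.7  82. ] [np.float64(19.854463264993385), np.float64(19.85446326499339)]
```

View pics/top0.png

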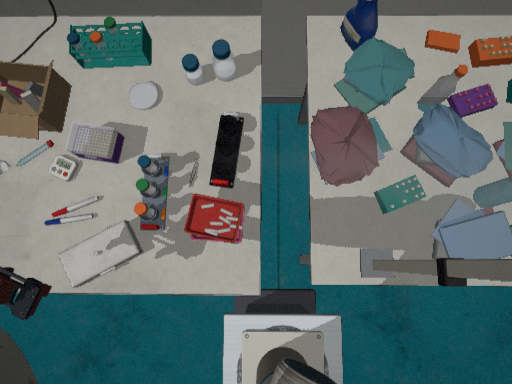

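View pics/side0.png

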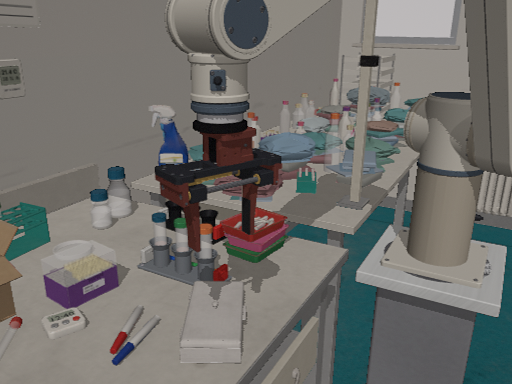

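View pics/wrist0.png

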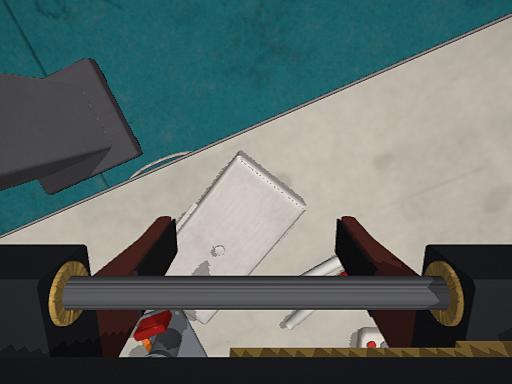

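Both red blocks sit at the robot-side end: grey at top px (149,227), black at (223,183). The order from red is orange, green, blue. The red tray at (215,218) is a neighbour. The post, at about (375,262), is on the right, far from the working path. Next I raise the wrist camera over the racks.

>>> {"method": "move_arm", "body": {"motion": [[30, -20, 30, 0, 0, 0.07, 87], [60, -40, 60, 0, 0, 0.14, 87], [90, -60, 80, 0, 0, 0.21, 87], [125, -80, 100, 0, 0, 0.28, 87], [160, -100, 110, 0, 0, 0.33, 87]]}}

```text
t: 2.07
ee_pos: [395.6, 480.8, 331.6]
orientation: [-2.296, -2.144, -0.005]
ft_force: [-0.5, 1.6, -0.5]
width: 86.6
```

>>> {"method": "move_arm", "body": {"motion": [[33, -22, 5, 0, 0, 0, 87], [66, -44, 10, 0, 0, 0, 87], [100, -66, 20, 0, 0, 0, 87], [133, -88, 20, 0, 0, 0, 87], [155, -105, 20, 0, 0, 0, 87]]}}

```text
t: 2.48
ee_pos: [552.3, 374.1, 349.7]
orientation: [2.302, 2.137, 0.003]
ft_force: [0.2, -0.0, 0.0]
width: 87.0
```

>>> {"method": "move_arm", "body": {"motion": [[0, 0, 0, 0, 0, 0, 87], [0, 0, 0, 0, 0, 0, 87]]}}

```text
t: 2.65
ee_pos: [550.2, 374.9, 348.5]
orientation: [-2.304, -2.136, 0.001]
ft_force: [0.1, 0.1, 1.0]
width: 87.2
```

```bash
cat > look.py <<'E'
import sys,pickle
from h import *
np.set_printoptions(precision=1,suppress=True)
f=sys.argv[1]; im=shot('wrist',f+'.png'); o=get_obs()
print(o['t'],o['ee_pos'],o['orientation'],o['qpos'], ray(im,(192,256)))
D={k:[(x['p'],x['location']) for x in mark_of(im,k)[:2]] for k in N if k!='riser_post'}
for k,v in D.items():
    for p,l in v: print(k,round(p,2),l,atz(im,l,N[k]))
pickle.dump((im,D),open(f+'.pkl','wb'))
E
python3 look.py w1
```

```text
2.7 [549.3 375.8 348.5] [-2.3 -2.1  0. ] [ 0.6  0.4  1.4  0.   1.4 -0.9] (array([482.5, 380.9, 509.9]), array([ 0.3, -0. , -1. ]))
black_rack 0.94 [197.3, 130.0] [610.5 158.8   0. ]
red_end_black_rack 0.6 [136.4, 124.4] [509. 171.   8.]
red_end_grey_rack 0.89 [42.5, 241.5] [387.1 367.2   8. ]
orange_tube_center 0.82 [58.4, 243.9] [418.3 370.4  71. ]
green_tube_center 0.49 [151.7, 226.6] [537.5 335.8  71. ]
green_tube_center 0.31 [137.9, 124.8] [507.7 197.5  71. ]
blue_tag 0.63 [149.7, 228.3] [542.4 332.4   8. ]
orange_tag 0.58 [69.4, 219.2] [421.6 330.6   8. ]
green_tag 0.49 [109.1, 227.2] [479.9 336.9   8. ]
```

View pics/w1.png

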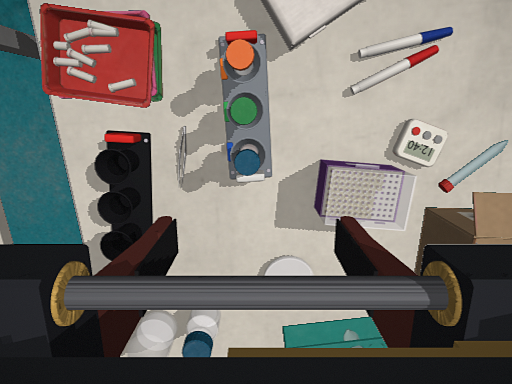

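>>> {"method": "move_arm", "body": {"motion": [[20, -35, 0, 0, 0, 0, 87], [40, -65, 0, 0, 0, 0, 87], [60, -95, 0, 0, 0, 0, 87], [80, -125, 0, 0, 0, 0, 87], [80, -125, 0, 0, 0, 0, 87]]}}

```text
t: 3.57
ee_pos: [632.2, 246.2, 348.8]
orientation: [2.304, 2.133, -0.001]
ft_force: [-0.2, 0.4, 0.9]
width: 87.1
```

>>> {"method": "move_arm", "body": {"motion": [[0, 0, 0, 0, 0, 0, 87], [0, 0, 0, 0, 0, 0, 87]]}}

```text
t: 3.73
ee_pos: [629.1, 251.3, 348.8]
orientation: [-2.301, -2.138, 0.0]
ft_force: [0.0, 1.0, -0.8]
width: 86.7
```

```bash
python3 look.py w2
```

```text
3.7833 [628.9 251.8 348.9] [-2.3 -2.1  0. ] [ 0.4  0.4  1.4  0.   1.4 -1.1] (array([561.3, 257. , 510.2]), array([ 0.3, -0. , -1. ]))
black_rack 0.86 [145.9, 201.0] [613.1 164.7   0. ]
red_end_black_rack 0.83 [78.3, 195.9] [510.6 170.4   8. ]
blue_tube_center 0.57 [89.8, 337.2] [545.3 367.2  71. ]
green_tube_center 0.72 [36.8, 332.1] [479.9 361.3  71. ]
blue_tag 0.59 [93.7, 303.9] [544.9 332.2   8. ]
orange_tag 0.67 [3.1, 302.3] [420.7 334.4   8. ]
green_tag 0.73 [48.7, 304.1] [481.3 334.8   8. ]
green_tag 0.47 [2.5, 301.2] [419.8 332.9   8. ]
```

View pics/w2.png

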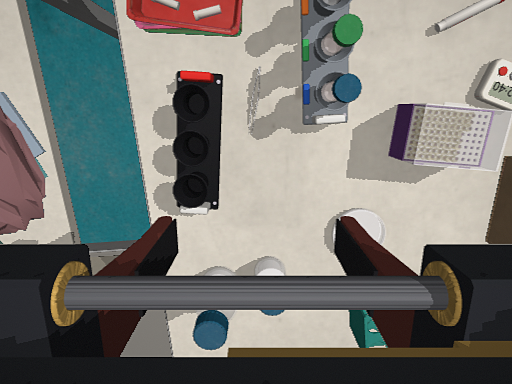

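w1: caps orange (240,55), green (243,110), blue (247,162); the black rack's red block is at (123,138). w2: black cups at about (190,102), (190,148), (190,189), red block (196,76). Now I refine with colour segmentation.

```bash
cat > seg.py <<'E'
from h import *
def seg(im,hlo,hhi,roi,smin=120,vmin=60):
    hsv=cv2.cvtColor(im['color'],cv2.COLOR_RGB2HSV)
    m=((hsv[...,0]>=hlo)&(hsv[...,0]<=hhi)&(hsv[...,1]>smin)&(hsv[...,2]>vmin)).astype(np.uint8)
    z=np.zeros_like(m);x0,y0,x1,y1=roi;z[y0:y1,x0:x1]=m[y0:y1,x0:x1]
    n,l,s,c=cv2.connectedComponentsWithStats(z)
    i=1+np.argmax(s[1:,4]); cnt,_=cv2.findContours((l==i).astype(np.uint8),0,1)
    return c[i],s[i],cv2.minEnclosingCircle(np.vstack(cnt))
E
python3 - <<'E'
from seg import *; import pickle
np.set_printoptions(precision=1,suppress=True)
I={f:pickle.load(open(f+'.pkl','rb'))[0] for f in('w1','w2')}
C={'orange':((5,15),{'w1':(215,35,265,80)}),'green':((45,80),{'w1':(225,90,265,130),'w2':(325,10,370,50)}),'blue':((95,115),{'w1':(232,145,265,180),'w2':(325,70,370,110)})}
for k,(h,rs) in C.items():
    R=[]
    for f,roi in rs.items():
        c,s,e=seg(I[f],*h,roi,100,40); print(k,f,c,s,e,'z124',atz(I[f],c[::-1],124));R.append(ray(I[f],c[::-1]))
    if len(R)>1:print('TRI',*tri(R))
for f,roi in {'w1':(95,125,150,150),'w2':(170,65,220,85)}.items():
    a=seg(I[f],0,5,roi,120,60);b=[];print('redblk',f,a,atz(I[f],a[0][::-1],42))
a=seg(I['w1'],0,5,(220,25,260,45),150,60);print('greyred',a,atz(I['w1'],a[0][::-1],42))
# overlay candidate black rack
im=I['w2'];v=im['color'][:,:,::-1].copy();v=cv2.resize(v[60:225,150:250],None,fx=5,fy=5,interpolation=cv2.INTER_CUBIC)
cv2.imwrite('pics/b.png',cv2.resize(v,(360,594)))
im=I['w1'];v=im['color'][:,:,::-1];v2=cv2.resize(v[25:190,200:300],(360,594),interpolation=cv2.INTER_CUBIC)
cv2.imwrite('pics/bg.png',np.hstack([cv2.resize(v,(360,594)) if 0 else cv2.imread('pics/b.png'),v2]))
E
```

```text
orange w1 [239.6  54.2] [226  39  29  32 698] ((239.5, 54.40322494506836), 15.604886054992676) z124 [421.2 367.2 124. ]
green w1 [243.2 110.3] [230  97  27  28 578] ((243.45945739746094, 110.40540313720703), 13.672810554504395) z124 [483.3 365.9 124. ]
green w2 [347.5  29.6] [333  14  30  33 727] ((347.4265441894531, 30.183616638183594), 16.573543548583984) z124 [483.6 366.  124. ]
TRI [483.5 366.  123.9] [np.float64(0.13783612343138146), np.float64(0.13783612343144913)]
blue w1 [246.8 161.9] [234 149  26  26 525] ((247.0, 162.0), 13.038504600524902) z124 [545.4 364.9 124. ]
blue w2 [347.   87.3] [333  74  28  28 605] ((346.7901306152344, 87.13580322265625), 14.142257690429688) z124 [545.3 365.4 124. ]
TRI [545.3 365.  125.3] [np.float64(0.08282488005131591), np.float64(0.08282488005155504)]
redblk w1 (array([122.3, 137.4]), array([105, 133,  36,  10, 328], dtype=int32), ((122.5, 137.0), 17.755380630493164)) [508.4 181.9  42. ]
redblk w2 (array([196.7,  76.1]), array([180,  71,  34,  12, 326], dtype=int32), ((196.5, 76.0), 17.241039276123047)) [511.2 177.7  42. ]
greyred (array([241.9,  35.8]), array([226,  30,  31,  14, 307], dtype=int32), ((241.14999389648438, 36.0), 15.669262886047363)) [385.1 369.5  42. ]
```

View pics/bg.png

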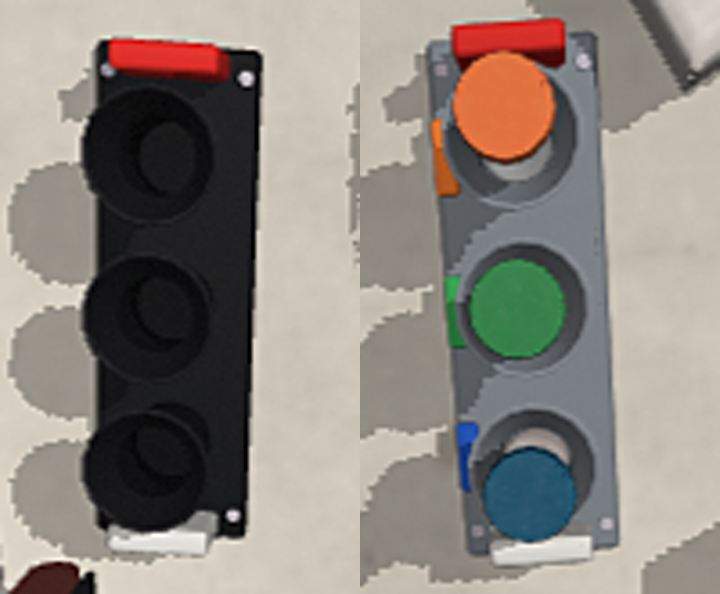

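Crop: black cup rims are centred at crop px (147,154), (147,313), (145,470), all empty. The grey caps are clear and triangulate to z≈124, as expected. Now the rims, turned into world positions.

Run:
```python
from seg import *; import pickle
np.set_printoptions(precision=1,suppress=True)
I={f:pickle.load(open(f+'.pkl','rb'))[0] for f in('w1','w2')}
P=[atz(I['w2'],(60+y/3.6-.4,150+x/3.6-.4),66) for x,y in((147,154),(147,313),(145,470))]
print(*P, np.diff(P,axis=0))
d=P[2]-P[0];print(np.degrees(np.arctan2(d[1],d[0])))
# joint render check: grid search pose, dark rack model mask vs image (w1,w2)
def pts(cx,cy,a,L):
    R=np.array([[np.cos(a),-np.sin(a)],[np.sin(a),np.cos(a)]]);L=np.array(L,float);L[:,:2]=L[:,:2]@R.T+[cx,cy];return L
t=np.linspace(0,2*np.pi,48)
def mask(im,p):
    m=np.zeros((384*4,512*4),np.uint8)
    H=[[(sx*108,sy*35,z) for sx in(-1,1) for sy in(-1,1) for z in(0,8)]]
    H+=[[(c+r*np.cos(u),r*np.sin(u),z) for u in t for z,r in((66,RO),(8,18))] for c in(-62,0,62)]
    for h in H:
        q=np.array([project(im,x) for x in pts(*p,h)]); cv2.fillConvexPoly(m,cv2.convexHull(((q+.5)*4).astype(np.int32)),255)
    return cv2.resize(m,(512,384),interpolation=cv2.INTER_AREA)/255
from scipy.optimize import minimize
for RO in(25,26):
  for fs,w in((('w2',),0),(('w1',),0),(('w1','w2'),0)):
    def cost(p):
        s=0
        for f in fs:
            x0,y0,x1,y1=(165,86,230,185) if f=='w2' else (85,145,160,215)
            g=I[f]['color'].max(2)[y0:y1,x0:x1].astype(float); s+=np.abs(np.clip((120-g)/70,0,1)-mask(I[f],(p[0],p[1],p[2]/50))[y0:y1,x0:x1]).sum()
        return s
    r=minimize(cost,[611,162,-1.5],method='Nelder-Mead',options=dict(initial_simplex=[[611,162,-1.5],[617,162,-1.5],[611,168,-1.5],[611,162,3]],xatol=.1))
    a=r.x[2]/50;print(RO,fs,r.x[:2],np.degrees(a),r.fun,pts(r.x[0],r.x[1],a,[(-62,0,66),(0,0,66),(62,0,66)])[:,:2].ravel())
```

```text
[546.7 169.2  66. ] [606.2 161.7  66. ] [669.1 152.9  66. ] [[59.5 -7.5  0. ]
 [62.9 -8.8  0. ]]
-7.589137232708172
25 ('w2',) [609.6 160.8] -7.979099726965723 89.79747899159663 [548.2 169.4 609.6 160.8 671.  152.2]
25 ('w1',) [608.4 160.3] -8.199644690158335 64.65378151260504 [547.  169.1 608.4 160.3 669.7 151.4]
25 ('w1', 'w2') [608.4 160.8] -8.127404779759727 167.1840336134454 [547.1 169.6 608.4 160.8 669.8 152. ]
26 ('w2',) [608.8 161.1] -8.094350568230883 115.92577030812325 [547.4 169.9 608.8 161.1 670.2 152.4]
26 ('w1',) [608.8 160.6] -8.865750045343704 97.94453781512605 [547.5 170.1 608.8 160.6 670.  151. ]
26 ('w1', 'w2') [608.9 161.6] -7.470657804468079 228.209243697479 [547.4 169.6 608.9 161.6 670.4 153.5]
```

Grey caps are at orange (421.2,367.2), green (483.5,366), blue (545.3,365). Black cups, starting from red, are at (547.1,169.6), (608.5,161), (669.9,152.4). Jaw yaw is about 85.7°, which is within 4° for both rows, so I keep it. Orange goes first.

>>> {"method": "move_arm", "body": {"motion": [[-35, 19, -20, 0, 0, 0, 87], [-70, 38, -40, 0, 0, 0, 87], [-104, 58, -60, 0, 0, 0, 87], [-138, 76, -80, 0, 0, 0, 87], [-170, 94, -100, 0, 0, 0, 87]]}}

```text
t: 4.65
ee_pos: [465.7, 341.2, 253.3]
orientation: [2.301, 2.139, 0.001]
ft_force: [-0.9, 0.7, -0.4]
width: 87.1
```

>>> {"method": "move_arm", "body": {"motion": [[-20, 10, -15, 0, 0, 0, 87], [-38, 21, -40, 0, 0, 0, 87], [-38, 21, -70, 0, 0, 0, 87], [-38, 21, -70, 0, 0, 0, 87], [-38, 21, -70, 0, 0, 0, 87]]}}

```text
t: 5.07
ee_pos: [428.5, 361.3, 183.0]
orientation: [-2.3, -2.14, 0.005]
ft_force: [0.1, -0.5, 0.5]
width: 87.0
```

```bash
python3 look.py w3|head -1
```

```text
5.1167 [429.8 361.9 184.4] [2.3 2.1 0. ] [ 0.7  0.4  1.8 -0.   1.  -0.8] (array([361. , 367.3, 344.6]), array([ 0.3, -0. , -1. ]))
```

>>> {"method": "move_arm", "body": {"motion": [[-8, 5, -5, 0, 0, 0, 87], [-8, 5, -15, 0, 0, 0, 87], [-8, 5, -20, 0, 0, 0, 87], [-8, 5, -20, 0, 0, 0, 87], [-8, 5, -20, 0, 0, 0, 87]]}}

```text
t: 5.98
ee_pos: [420.7, 366.4, 162.9]
orientation: [-2.3, -2.139, 0.003]
ft_force: [0.7, 0.2, -1.1]
width: 87.3
```

Run:
```python
from h import *
o=get_obs();print(o['ee_pos'])
shot('wrist','w4.png')
```

```text
[420.73265383 366.41616056 162.87028712]
```

View pics/w4.png

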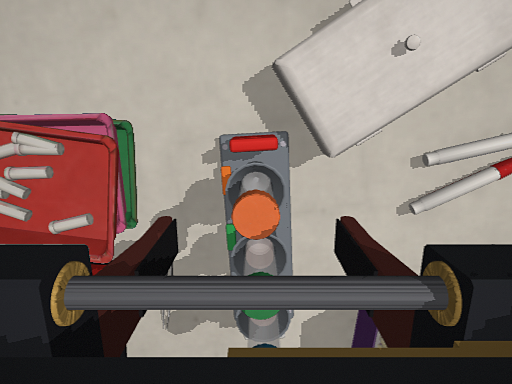

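The orange cap at (256,215) is centred between the finger tips (about (170,225) and (342,225)). Descend, close, lift.

>>> {"method": "move_arm", "body": {"motion": [[0, 0, -20, 0, 0, 0, 87], [0, 0, -40, 0, 0, 0, 87], [0, 0, -55, 0, 0, 0, 87], [0, 0, -60, 0, 0, 0, 87], [0, 0, -60, 0, 0, 0, 87]]}}

```text
t: 6.45
ee_pos: [420.7, 366.2, 102.7]
orientation: [-2.301, -2.139, 0.004]
ft_force: [0.2, -0.2, 0.3]
width: 87.0
```

>>> {"method": "move_arm", "body": {"motion": [[0, 0, 0, 0, 0, 0, 20], [0, 0, 0, 0, 0, 0, 20], [0, 0, 0, 0, 0, 0, 20], [0, 0, 0, 0, 0, 0, 20], [0, 0, 0, 0, 0, 0, 20]]}}

```text
t: 6.87
ee_pos: [421.6, 366.9, 104.4]
orientation: [2.301, 2.139, 0.002]
ft_force: [-0.8, -0.7, -0.0]
width: 57.0
```

>>> {"method": "move_arm", "body": {"motion": [[0, 0, 0, 0, 0, 0, 20], [0, 0, 0, 0, 0, 0, 20], [0, 0, 0, 0, 0, 0, 20]]}}

```text
t: 7.12
ee_pos: [421.2, 366.7, 103.9]
orientation: [-2.301, -2.139, -0.0]
ft_force: [-0.1, -0.4, -0.1]
width: 37.1
```

>>> {"method": "move_arm", "body": {"motion": [[0, 0, 0, 0, 0, 0, 20], [0, 0, 0, 0, 0, 0, 20], [0, 0, 0, 0, 0, 0, 20], [0, 0, 0, 0, 0, 0, 20]]}}

```text
t: 7.45
ee_pos: [421.2, 366.7, 103.8]
orientation: [2.301, 2.139, 0.0]
ft_force: [-1.0, 0.4, 0.6]
width: 31.4
```

>>> {"method": "move_arm", "body": {"motion": [[0, 0, 15, 0, 0, 0, 20], [0, 0, 35, 0, 0, 0, 20], [0, 0, 60, 0, 0, 0, 20], [0, 0, 85, 0, 0, 0, 20], [0, 0, 95, 0, 0, 0, 20]]}}

```text
t: 7.87
ee_pos: [422.3, 367.6, 201.7]
orientation: [2.301, 2.139, 0.006]
ft_force: [-0.3, 1.2, -0.1]
width: 31.7
```

Cap held (31.5 mm). Carry it to the red cup of the black rack.

>>> {"method": "move_arm", "body": {"motion": [[10, -15, 0, 0, 0, 0, 20], [28, -44, 0, 0, 0, 0, 20], [46, -73, 0, 0, 0, 0, 20], [64, -102, 0, 0, 0, 0, 20], [82, -131, 0, 0, 0, 0, 20]]}}

```text
t: 8.28
ee_pos: [503.4, 234.3, 198.1]
orientation: [-2.3, -2.14, 0.001]
ft_force: [0.2, 0.1, -0.3]
width: 31.6
```

>>> {"method": "move_arm", "body": {"motion": [[18, -28, 0, 0, 0, 0, 20], [34, -52, 0, 0, 0, 0, 20], [43, -66, 0, 0, 0, 0, 20], [43, -66, 0, 0, 0, 0, 20], [43, -66, 0, 0, 0, 0, 20]]}}

```text
t: 8.7
ee_pos: [546.1, 169.0, 198.0]
orientation: [-2.303, -2.136, 0.001]
ft_force: [-0.3, 0.1, -0.3]
width: 31.5
```

>>> {"method": "move_arm", "body": {"motion": [[0, 0, 0, 0, 0, 0, 20], [0, 0, 0, 0, 0, 0, 20]]}}

```text
t: 8.87
ee_pos: [545.4, 170.6, 198.4]
orientation: [-2.299, -2.14, 0.001]
ft_force: [0.3, -0.1, -0.6]
width: 31.5
```

Run:
```python
from h import *
o=get_obs();print(o['ee_pos'],o['width'])
a=shot('wrist')['color'];b=shot('side')['color']
cv2.imwrite('pics/c1.png',np.hstack([a[:,60:460],b[130:330,80:330].repeat(2,0).repeat(2,1)[:384,:400]])[:,:,::-1])
```

```text
[545.38254703 170.57939546 198.39011734] 31.549631789684472
```

View pics/c1.png

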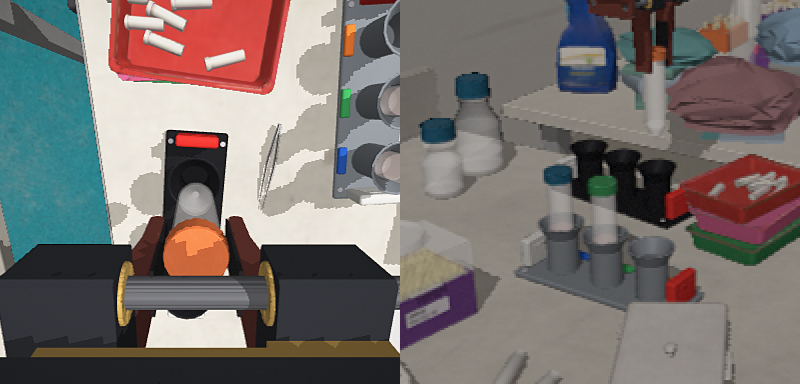

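The tube hangs upright in the jaws, with its tip in line with the cup nearest red. Lower it.

>>> {"method": "move_arm", "body": {"motion": [[2, -1, -20, 0, 0, 0, 20], [2, -1, -40, 0, 0, 0, 20], [2, -1, -55, 0, 0, 0, 20], [2, -1, -70, 0, 0, 0, 20], [2, -1, -80, 0, 0, 0, 20]]}}

```text
t: 9.38
ee_pos: [547.2, 169.3, 117.4]
orientation: [-2.299, -2.14, 0.002]
ft_force: [0.7, 0.8, -1.0]
width: 31.7
```

>>> {"method": "move_arm", "body": {"motion": [[0, 0, -6, 0, 0, 0, 20], [0, 0, -11, 0, 0, 0, 20], [0, 0, -13, 0, 0, 0, 20], [0, 0, -13, 0, 0, 0, 20]]}}

```text
t: 9.72
ee_pos: [548.2, 168.9, 105.8]
orientation: [-2.301, -2.139, -0.0]
ft_force: [0.0, 0.5, -0.4]
width: 31.5
```

>>> {"method": "move_arm", "body": {"motion": [[0, 0, -1, 0, 0, 0, 87], [0, 0, -1, 0, 0, 0, 87], [0, 0, -1, 0, 0, 0, 87], [0, 0, -1, 0, 0, 0, 87], [0, 0, -1, 0, 0, 0, 87]]}}

```text
t: 10.13
ee_pos: [548.4, 168.7, 105.1]
orientation: [2.301, 2.139, 0.001]
ft_force: [0.8, 0.1, 0.6]
width: 61.8
```

>>> {"method": "move_arm", "body": {"motion": [[0, 0, 0, 0, 0, 0, 87], [0, 0, 0, 0, 0, 0, 87], [0, 0, 20, 0, 0, 0, 87], [0, 0, 50, 0, 0, 0, 87], [0, 0, 80, 0, 0, 0, 87]]}}

```text
t: 10.55
ee_pos: [547.3, 168.4, 184.8]
orientation: [-2.3, -2.138, 0.004]
ft_force: [1.2, -0.4, -0.3]
width: 87.0
```

Run:
```python
from h import *
o=get_obs();print(o['ee_pos'],o['width'])
im=shot('side','s1.png');
for k in('orange','green','blue'):
  m=mark_of(im,k+'_tube_center');print(k,[(x['p'],x['location'],project(im,np.array([547.1,169.6,71]))) for x in m[:2]])
```

```text
[547.32832342 168.43435316 184.76172479] 86.99338121242928
orange [(0.87, [211.1, 209.1], array([207.85845838, 211.1467814 ]))]
green [(0.95, [243.8, 180.8], array([207.85845838, 211.1467814 ]))]
blue [(0.6, [234.2, 160.0], array([207.85845838, 211.1467814 ]))]
```

Orange is seated: seen at (209,211) in the side view, predicted (208,211). Next, green.

>>> {"method": "move_arm", "body": {"motion": [[-6, 18, 5, 0, 0, 0, 87], [-16, 48, 5, 0, 0, 0, 87], [-27, 83, 5, 0, 0, 0, 87], [-38, 118, 5, 0, 0, 0, 87], [-48, 148, 5, 0, 0, 0, 87]]}}

```text
t: 11.17
ee_pos: [498.6, 317.9, 188.0]
orientation: [-2.301, -2.138, 0.004]
ft_force: [0.9, -0.3, -0.3]
width: 86.8
```

>>> {"method": "move_arm", "body": {"motion": [[-9, 28, 0, 0, 0, 0, 87], [-16, 50, 0, 0, 0, 0, 87], [-16, 50, -10, 0, 0, 0, 87], [-16, 50, -20, 0, 0, 0, 87], [-16, 50, -20, 0, 0, 0, 87]]}}

```text
t: 11.58
ee_pos: [482.3, 364.8, 166.0]
orientation: [-2.3, -2.139, 0.01]
ft_force: [-0.2, -1.4, 0.1]
width: 87.0
```

>>> {"method": "move_arm", "body": {"motion": [[0, 0, 0, 0, 0, 0, 87], [0, 0, 0, 0, 0, 0, 87]]}}

```text
t: 11.75
ee_pos: [484.4, 365.4, 169.1]
orientation: [2.302, 2.137, -0.002]
ft_force: [-0.4, -1.1, -0.6]
width: 86.9
```

>>> {"method": "move_arm", "body": {"motion": [[-1, 1, -20, 0, 0, 0, 87], [-1, 1, -45, 0, 0, 0, 87], [-1, 1, -60, 0, 0, 0, 87], [-1, 1, -65, 0, 0, 0, 87], [-1, 1, -65, 0, 0, 0, 60]]}}

```text
t: 12.17
ee_pos: [483.0, 366.6, 103.8]
orientation: [-2.302, -2.138, 0.003]
ft_force: [-0.1, 0.5, 0.9]
width: 83.2
```

>>> {"method": "move_arm", "body": {"motion": [[0, 0, 0, 0, 0, 0, 20], [0, 0, 0, 0, 0, 0, 20], [0, 0, 0, 0, 0, 0, 20], [0, 0, 0, 0, 0, 0, 20], [0, 0, 0, 0, 0, 0, 20]]}}

```text
t: 12.58
ee_pos: [483.5, 367.9, 105.5]
orientation: [2.301, 2.139, 0.002]
ft_force: [-0.3, -0.1, 0.5]
width: 50.5
```

>>> {"method": "move_arm", "body": {"motion": [[0, 0, 0, 0, 0, 0, 20], [0, 0, 0, 0, 0, 0, 20], [0, 0, 0, 0, 0, 0, 20], [0, 0, 0, 0, 0, 0, 20], [0, 0, 0, 0, 0, 0, 20]]}}

```text
t: 13.0
ee_pos: [483.3, 367.7, 104.8]
orientation: [2.301, 2.139, 0.0]
ft_force: [0.3, -0.4, 1.5]
width: 32.1
```

>>> {"method": "move_arm", "body": {"motion": [[0, 0, 0, 0, 0, 0, 20], [0, 0, 10, 0, 0, 0, 20], [0, 0, 30, 0, 0, 0, 20], [0, 0, 60, 0, 0, 0, 20], [0, 0, 90, 0, 0, 0, 20]]}}

```text
t: 13.42
ee_pos: [482.6, 367.2, 195.5]
orientation: [-2.301, -2.139, 0.003]
ft_force: [1.3, 0.5, 0.7]
width: 31.8
```

>>> {"method": "move_arm", "body": {"motion": [[5, -9, 3, 0, 0, 0, 20], [22, -36, 3, 0, 0, 0, 20], [40, -66, 3, 0, 0, 0, 20], [58, -96, 3, 0, 0, 0, 20], [76, -126, 3, 0, 0, 0, 20]]}}

```text
t: 13.83
ee_pos: [559.5, 240.2, 197.9]
orientation: [2.3, 2.14, -0.0]
ft_force: [0.9, 0.6, 0.3]
width: 31.2
```

>>> {"method": "move_arm", "body": {"motion": [[17, -28, 0, 0, 0, 0, 20], [34, -56, 0, 0, 0, 0, 20], [45, -76, 0, 0, 0, 0, 20], [49, -82, 0, 0, 0, 0, 20], [49, -82, 0, 0, 0, 0, 20]]}}

```text
t: 14.25
ee_pos: [608.8, 157.9, 197.6]
orientation: [-2.304, -2.136, 0.0]
ft_force: [-0.6, 0.5, -0.7]
width: 32.1
```

>>> {"method": "move_arm", "body": {"motion": [[0, 0, 0, 0, 0, 0, 20], [0, 0, 0, 0, 0, 0, 20]]}}

```text
t: 14.42
ee_pos: [607.4, 160.6, 197.6]
orientation: [-2.3, -2.14, 0.001]
ft_force: [0.4, -0.3, 0.6]
width: 32.1
```

>>> {"method": "move_arm", "body": {"motion": [[1, 0, -20, 0, 0, 0, 20], [1, 0, -40, 0, 0, 0, 20], [1, 0, -55, 0, 0, 0, 20], [1, 0, -70, 0, 0, 0, 20], [1, 0, -80, 0, 0, 0, 20]]}}

```text
t: 14.83
ee_pos: [608.0, 161.2, 116.4]
orientation: [-2.298, -2.141, 0.001]
ft_force: [0.2, 1.3, 0.4]
width: 31.3
```

>>> {"method": "move_arm", "body": {"motion": [[0, 0, -5, 0, 0, 0, 20], [0, 0, -10, 0, 0, 0, 20], [0, 0, -12, 0, 0, 0, 20], [0, 0, -12, 0, 0, 0, 20]]}}

```text
t: 15.17
ee_pos: [609.3, 160.5, 105.8]
orientation: [-2.3, -2.139, -0.001]
ft_force: [-0.2, 4.2, -3.2]
width: 31.4
```

>>> {"method": "move_arm", "body": {"motion": [[0, 0, 0, 0, 0, 0, 87], [0, 0, 0, 0, 0, 0, 87], [0, 0, 0, 0, 0, 0, 87], [0, 0, 0, 0, 0, 0, 87], [0, 0, 0, 0, 0, 0, 87]]}}

```text
t: 15.58
ee_pos: [609.4, 159.4, 106.0]
orientation: [2.301, 2.139, 0.0]
ft_force: [0.9, -0.1, 0.4]
width: 61.6
```

>>> {"method": "move_arm", "body": {"motion": [[0, 0, 0, 0, 0, 0, 87], [0, 0, 0, 0, 0, 0, 87], [0, 0, 20, 0, 0, 0, 87], [0, 0, 50, 0, 0, 0, 87], [0, 0, 80, 0, 0, 0, 87]]}}

```text
t: 16.0
ee_pos: [608.3, 159.4, 185.7]
orientation: [-2.3, -2.138, 0.004]
ft_force: [1.4, -0.1, -0.5]
width: 86.7
```

Run:
```python
from h import *
o=get_obs();print(o['ee_pos'],o['width'])
im=shot('side','s2.png');w=shot('wrist','w5.png')
for k,c in(('orange',(547.1,169.6,71)),('green',(608.5,161,71)),('blue',(545.3,365,71))):
  m=mark_of(im,k+'_tube_center');print(k,[(x['p'],x['location'],project(im,np.array(c))[::-1]) for x in m[:2]])
cv2.imwrite('pics/c2.png',cv2.resize(im['color'][150:300,100:300,::-1],None,fx=3,fy=3))
```

```text
[608.34419051 159.42113352 185.65444482] 86.69912678233267
orange [(0.71, [211.9, 208.9], array([211.1467814 , 207.85845838]))]
green [(0.6, [202.6, 189.5], array([205.91755859, 190.52511121]))]
blue [(0.68, [234.4, 161.4], array([238.74140449, 159.99988215]))]
```

View pics/c2.png

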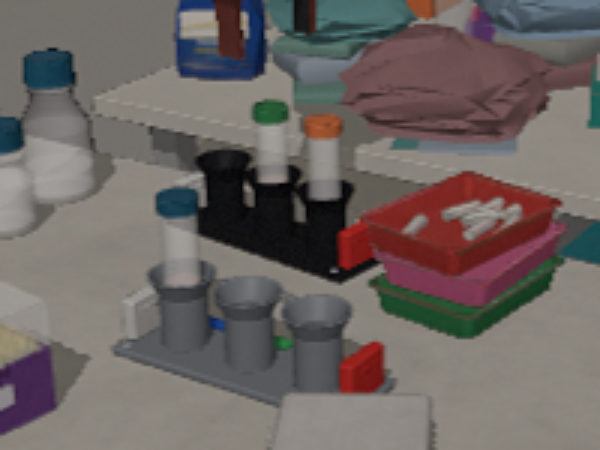

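Orange and green are seated at equal height, upright. Blue is still in grey. Next, blue.

>>> {"method": "move_arm", "body": {"motion": [[-6, 18, 5, 0, 0, 0, 87], [-16, 50, 5, 0, 0, 0, 87], [-27, 86, 5, 0, 0, 0, 87], [-38, 122, 5, 0, 0, 0, 87], [-47, 154, 5, 0, 0, 0, 87]]}}

```text
t: 16.67
ee_pos: [560.4, 314.9, 188.7]
orientation: [-2.3, -2.138, 0.005]
ft_force: [0.5, 0.4, -0.5]
width: 86.9
```

>>> {"method": "move_arm", "body": {"motion": [[-9, 28, 0, 0, 0, 0, 87], [-16, 51, 0, 0, 0, 0, 87], [-16, 51, -10, 0, 0, 0, 87], [-16, 51, -20, 0, 0, 0, 87], [-16, 51, -20, 0, 0, 0, 87]]}}

```text
t: 17.08
ee_pos: [544.3, 362.9, 166.7]
orientation: [-2.3, -2.139, 0.01]
ft_force: [-0.8, -0.2, 0.1]
width: 87.2
```

>>> {"method": "move_arm", "body": {"motion": [[0, 0, 0, 0, 0, 0, 87], [0, 0, 0, 0, 0, 0, 87]]}}

```text
t: 17.25
ee_pos: [546.5, 363.3, 170.1]
orientation: [-2.302, -2.137, 0.002]
ft_force: [0.1, -0.4, -0.5]
width: 87.0
```

>>> {"method": "move_arm", "body": {"motion": [[-1, 1, -20, 0, 0, 0, 87], [-1, 1, -45, 0, 0, 0, 87], [-1, 1, -60, 0, 0, 0, 87], [-1, 1, -66, 0, 0, 0, 87], [-1, 1, -66, 0, 0, 0, 60]]}}

```text
t: 17.67
ee_pos: [544.9, 364.5, 103.5]
orientation: [-2.302, -2.138, 0.004]
ft_force: [-0.1, 0.9, 1.0]
width: 83.5
```

>>> {"method": "move_arm", "body": {"motion": [[0, 0, 0, 0, 0, 0, 20], [0, 0, 0, 0, 0, 0, 20], [0, 0, 0, 0, 0, 0, 20], [0, 0, 0, 0, 0, 0, 20], [0, 0, 0, 0, 0, 0, 20]]}}

```text
t: 18.08
ee_pos: [545.6, 366.0, 105.6]
orientation: [2.301, 2.139, 0.002]
ft_force: [1.0, 0.8, -0.3]
width: 50.4
```

>>> {"method": "move_arm", "body": {"motion": [[0, 0, 0, 0, 0, 0, 20], [0, 0, 0, 0, 0, 0, 20], [0, 0, 0, 0, 0, 0, 20], [0, 0, 0, 0, 0, 0, 20], [0, 0, 0, 0, 0, 0, 20]]}}

```text
t: 18.5
ee_pos: [545.3, 365.7, 104.8]
orientation: [2.301, 2.139, 0.0]
ft_force: [0.1, -1.4, 0.6]
width: 32.0
```

>>> {"method": "move_arm", "body": {"motion": [[0, 0, 0, 0, 0, 0, 20], [0, 0, 10, 0, 0, 0, 20], [0, 0, 30, 0, 0, 0, 20], [0, 0, 60, 0, 0, 0, 20], [0, 0, 90, 0, 0, 0, 20]]}}

```text
t: 18.92
ee_pos: [544.5, 365.3, 195.4]
orientation: [-2.301, -2.139, 0.003]
ft_force: [1.0, -0.0, -0.2]
width: 31.4
```

Target (669.9,152.4): shift (+125,-213).

>>> {"method": "move_arm", "body": {"motion": [[5, -9, 3, 0, 0, 0, 20], [22, -37, 3, 0, 0, 0, 20], [40, -68, 3, 0, 0, 0, 20], [58, -99, 3, 0, 0, 0, 20], [76, -130, 3, 0, 0, 0, 20]]}}

```text
t: 19.33
ee_pos: [621.6, 234.2, 197.8]
orientation: [-2.3, -2.14, 0.0]
ft_force: [0.4, -0.0, -0.7]
width: 31.6
```

>>> {"method": "move_arm", "body": {"motion": [[17, -28, 0, 0, 0, 0, 20], [34, -56, 0, 0, 0, 0, 20], [45, -76, 0, 0, 0, 0, 20], [49, -83, 0, 0, 0, 0, 20], [49, -83, 0, 0, 0, 0, 20]]}}

```text
t: 19.75
ee_pos: [670.7, 150.6, 197.4]
orientation: [-2.304, -2.136, 0.001]
ft_force: [0.4, 0.7, -1.3]
width: 31.9
```

>>> {"method": "move_arm", "body": {"motion": [[0, 0, 0, 0, 0, 0, 20], [0, 0, 0, 0, 0, 0, 20]]}}

```text
t: 19.92
ee_pos: [669.4, 153.8, 197.6]
orientation: [-2.299, -2.14, 0.001]
ft_force: [0.2, 0.4, 0.0]
width: 31.7
```

>>> {"method": "move_arm", "body": {"motion": [[0, -1, -20, 0, 0, 0, 20], [0, -1, -40, 0, 0, 0, 20], [0, -1, -55, 0, 0, 0, 20], [0, -1, -70, 0, 0, 0, 20], [0, -1, -80, 0, 0, 0, 20]]}}

```text
t: 20.33
ee_pos: [668.7, 153.3, 116.2]
orientation: [-2.298, -2.141, 0.002]
ft_force: [-1.3, 0.2, -0.5]
width: 31.3
```

>>> {"method": "move_arm", "body": {"motion": [[0, 0, -5, 0, 0, 0, 20], [0, 0, -10, 0, 0, 0, 20], [0, 0, -12, 0, 0, 0, 20], [0, 0, -12, 0, 0, 0, 20]]}}

```text
t: 20.67
ee_pos: [670.3, 152.1, 105.9]
orientation: [-2.3, -2.139, -0.001]
ft_force: [-0.3, 1.1, -0.3]
width: 31.8
```

>>> {"method": "move_arm", "body": {"motion": [[0, 0, 0, 0, 0, 0, 87], [0, 0, 0, 0, 0, 0, 87], [0, 0, 0, 0, 0, 0, 87], [0, 0, 0, 0, 0, 0, 87], [0, 0, 0, 0, 0, 0, 87]]}}

```text
t: 21.08
ee_pos: [670.4, 151.6, 106.1]
orientation: [2.301, 2.139, 0.001]
ft_force: [-0.5, 0.1, -0.0]
width: 61.4
```

>>> {"method": "move_arm", "body": {"motion": [[0, 0, 0, 0, 0, 0, 87], [0, 0, 0, 0, 0, 0, 87], [0, 0, 20, 0, 0, 0, 87], [0, 0, 50, 0, 0, 0, 87], [0, 0, 80, 0, 0, 0, 87]]}}

```text
t: 21.5
ee_pos: [669.3, 151.5, 185.5]
orientation: [-2.3, -2.138, 0.004]
ft_force: [0.5, 0.5, 1.3]
width: 86.7
```

>>> {"method": "move_arm", "body": {"motion": [[0, 0, 30, 0, 0, 0, 87], [0, 0, 65, 0, 0, 0, 87], [0, 0, 90, 0, 0, 0, 87], [0, 0, 100, 0, 0, 0, 87], [0, 0, 100, 0, 0, 0, 87]]}}

```text
t: 21.92
ee_pos: [671.5, 152.0, 288.8]
orientation: [2.299, 2.137, 0.007]
ft_force: [0.4, -0.0, 0.0]
width: 86.9
```

Run:
```python
from h import *
o=get_obs();print(o['t'],o['ee_pos'],o['width'])
im=shot('side');w=shot('wrist');
for k,c in(('orange',(547.1,169.6,71)),('green',(608.5,161,71)),('blue',(669.9,152.4,71))):
  for i in(im,w):
    m=mark_of(i,k+'_tube_center');print(k,[(x['p'],x['location'],project(i,np.array(c))[::-1]) for x in m[:1]])
cv2.imwrite('pics/c3.png',np.hstack([cv2.resize(im['color'][150:280,120:270],(443,384)),w['color'][:,90:430]])[:,:,::-1])
```

```text
21.9167 [671.52622414 151.97212897 288.78753412] 86.87969694746377
orange [(0.78, [211.9, 206.3], array([211.1467814 , 207.85845838]))]
orange [(0.75, [58.9, 264.1], array([ 55.95611771, 262.80324424]))]
green [(0.55, [201.8, 191.9], array([205.91755859, 190.52511121]))]
green []
blue [(0.75, [197.5, 172.8], array([200.96557685, 174.11073724]))]
blue [(0.59, [168.0, 257.1], array([165.68242228, 255.5510307 ]))]
```

View pics/c3.png

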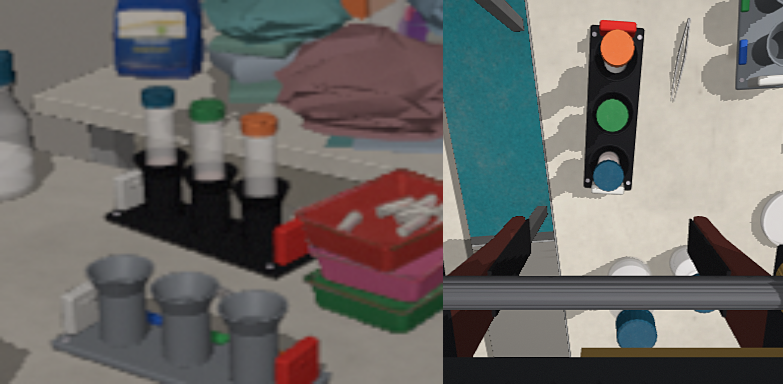

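All three tubes stand upright and seated in the black rack: orange beside red, then green, then blue. The grey rack is empty and the gripper is well clear. I'm handing it in.

```bash
python3 -c "
from workcell import *
print(close_job())"
```

```text
the job is handed in; nothing more can be done
None
```

All three tubes are in the black rack in the order asked: orange next to the red block, green in the middle, blue in the far cup. I handed the job in at about 22 s, with the gripper open and raised well clear of the tubes.

- **Last checks:** The side and wrist pictures show the tubes upright and at the same height. Their positions are within about 4 pixels of those predicted for seated tubes. In the wrist picture the network missed green, so I confirmed it by eye there, and both eye and network found it in the side picture.
- **Forces:** The force readings at the end of each move stayed at about 5 N or less. The largest was when lowering green, and it went away on release. The post was far from the path.
- **Disagreement:** At the start, the network placed the black rack's red block and the green tag wrongly in one picture each. I used the wrist-camera measurements instead.

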